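# Clamp the prism housing on the stage

### The arm

A 6-joint arm with a two-finger parallel gripper is mounted at the origin on the work surface. World frame = base frame: x ahead of the robot, y to its left, z up, the work surface at z = 0. Lengths are in m, angles in rad, forces in N, time in s.
With the tool pointing down it reaches from about 0.225 to 0.875 m from the base axis. Payload 3.4 kg.
Tool frame: the origin (TCP) lies between the finger pads; the fingertips stand 25 mm ahead of it and the grasp point (between the pads) lies 6 mm ahead of it (manip.tips_ahead is the distance from the TCP to the fingertips, in m); z points along the fingers, x is the direction in which the jaws open and shut, and the axes are right-handed (so a half turn about z gives the same grasp; the last joint's range is limited). The gripper opens to 85 mm and grips with 20 to 120 N. Pads are 22 mm wide; open, the fingers measure 114 mm over their backs; the gripper's body (76 mm by 85 mm) begins 54 mm behind the grasp point. The pads swing forward as they close: fully open they stand 13 mm farther back than shut.
Start: joints at [-1.347, 0.276, 1.505, -0, 1.361, -0.121], TCP at [0.194, -0.541, 0.219] pointing down, gripper open.
Joint ranges: [-2.89, 2.89], [-0.75, 2.08], [0.22, 2.7], [-1.18, 4.32], [0.11, 2.71], [-2.7, 2.7]. Speed limits (rad/s): [2.57, 2.57, 3.14, 3.14, 3.14, 3.14].

### API

Orientations are given as a unit quaternion [w, x, y, z].
In Python, from rig import manip gives the robot as it stands. The module is installed in compiled form; this text tells all that it offers.
- The arm moves only by the tool send_rows, never from a script. Its argument "plan" is a list of rows, each an object with "linear": the shift along the tool's x, y, z in m, a list of three; "delta_rot": the turn, a rotation vector about the tool's x, y, z in degrees, a list of three; "fingers": the finger opening in m, from 0 to 0.0854. A call has 1 to 12 rows; each row shifts and turns the pose as measured when the row begins, along the tool's axes as they then stand; what a row does not reach is not made up. A row lasts 1/12 s, in which the tool goes at most 41.7 mm and 7.16 degrees, less where a joint would pass 70% of its speed; a pose out of reach is approached as far as the arm can. A call with a gripper value outside its range is refused whole. The fingers move at their own pace and stop on an object; "force" is the grip in N (left out, the last holds). Time passes only in rows, so rows that do not move let the fingers close. It gives the time, the measured TCP pose, the force and the opening at its end, in the units of the state.
- manip.get_state(): the state, without advancing time (a new reading comes with each control period).
- manip.get_image(name): name is "scene" or "top"; returns the picture (420x560x3 uint8, red, green, blue); there is no depth.
- manip.camera_info(name): a dict with "K" (3x3 intrinsics, pixels), "rvec" (rotation vector, rad) and "tvec" (3), from world to camera coordinates, as OpenCV has them. Camera axes: x right, y down, z forward; pixel columns grow to the right and rows downward; lengths in m; the calibration is good to about 2 mm. A picture is of the moment at which its call begins. camera_info takes no time and is no camera call.
- manip.sign_off(): hands the job in, once; it reports no verdict.
Trained networks look in the newest picture that a camera, given by its name, has taken for a name from the list of things; names that differ only in an ending like _2 or _b are one class to them, and where a whole thing is asked for, a point or a joint stands for the part that bears it (a point fixed in the world has none). Each returns a list of dicts, best first, with "p" (0 to 1); they miss things now and then, are a little off and sometimes report something else, mostly with a low value. They report only what shows in the picture. A call takes as long as a camera call.
- manip.find_in(thing, camera): "extent" ([left, top, right, bottom] in pixels, round what is visible of it).
- manip.masks_of(thing, camera): "pixels" (420x560 bool, what is visible of it) and "extent" ([left, top, right, bottom] in pixels, round what is visible of it).
The state is a dict: "clock": time; "qpos": joint angles; "qd": joint speeds; "effort": joint torques, N m; "position": TCP position; "ee_rot": TCP orientation; "contact_force": force on the tool from outside, world axes, zero at the start; "moment": the same for the moment, N m; "width": finger opening in m.
Only numpy, scipy, OpenCV 4.12 (cv2) and the standard library are available. Lean on these libraries where they do the work, as an engineer would, in place of code of your own. Each camera call takes 0.05 s, during which the arm holds its last target. There are 200 camera calls.

### The job

Clamp the black prism housing that sits in the nest of the aluminium stage: with the outside of a finger, swing the steel clamp strap round over the housing until it meets its stop, and only then push the raised cam lever fully down. Only push, gently, without squeezing or forcing anything: keep your hand off the housing, which stays seated in its nest, and leave the bottle, lens tube, collar and screwdriver where they are.

Things in the scene. Friction and masses are not known exactly. Their poses are not given: they have to be found in the camera images.
- stage: Aluminium stage plate screwed to the table, 100 (x) x 155 (y) x 16 mm thick. Origin at table height, beneath the plate: in its frame the plate spans x -50..50 and y -90..65 mm, z up. In its frame: strap pivot axis (vertical) at (0, -55), nest centre at (0, 20). A low rim (top 22 mm above the table) surrounds the nest. A thin steel stop pin (diameter 10 mm, top 78 mm above the table) stands at (18, -25); a micrometer thimble sticks out of the +y edge to y = 109.
- nest (a point): Centre of the nest's floor, 16 mm above the table, where the prism housing stands.
- prism: Loose black prism housing, 46 x 46 x 24 mm, about 0.16 kg, standing in the nest with 2 mm play on each side; origin at the centre of its underside, its top is 40 mm above the table. It must not be touched by the hand.
- strap_pivot (a point): On the strap's vertical pivot axis, at mid-height of the strap (69 mm above the table).
- strap (a joint): Angle of the clamp strap about its pivot, rad. 0: the strap points along the stage's -x, clear of the nest. Growing values turn it clockwise seen from above, by the -x,+y quarter, to its hard stop at 1.571, where it points along the stage's +y, over the housing. Stiff: it stays where it is left and takes about 0.2 N m (2 to 3 N near its end) to turn.
- strap_end (a point): On the strap's centre line, 90 mm from the pivot axis, at mid-height. The strap is a steel bar 26 mm wide and 22 mm high (underside 58 mm, top 80 mm above the table); it ends 105 mm from the pivot axis. Push its side face here.
- cam_hinge (a point): Horizontal hinge axis of the cam lever, above the strap's pivot, 96 mm above the table. The lever turns with the strap and always points the opposite way from the strap's free end.
- cam_lever (a joint): Angle of the cam lever, rad. 0: raised, sloping up at 50 degrees (0.87 rad) above level, away from the strap's free end; growing values lower it, to its hard stop at 0.87, where it is level. It stays where it is left and takes about 0.2 N m (3 to 5 N) to push down; press slowly, as a knock on the stop, like a firm grip, can pass 60 N; by a cam it lowers the pad by about 5 mm.
- lever_end (a point): On the upper face of the black cam lever's paddle, 75 mm from its hinge axis. The lever is 92 mm long, 10 mm thick, 14 mm wide, its paddle (outer 40 mm) 24 mm wide.
- pad: Sprung rubber pad, 18 mm in diameter, under the strap 75 mm from the pivot axis; origin at the centre of its underside. With the lever up it clears the top of the housing by about 2 to 3 mm; with strap over and lever down it presses on the housing.
- bottle: Loose amber glass bottle, diameter 38 mm, 75 mm high; origin at the centre of its foot. Bystander.
- lens_tube: Loose black lens tube standing upright, diameter 36 mm, 42 mm high; origin at the centre of its foot. Bystander.
- collar: Loose steel ring lying flat, 44 mm across, 14 mm high; origin at the centre of its underside. Bystander.
- driver: Loose screwdriver lying on the table along its own x axis. Bystander.

How it is judged:
By the outcome, as a careful person would: the job done as asked, in the order asked, and still so for the second after the job is handed in, with the robot touching nothing.
It also fails if it takes over 42 s, if anything falls off the work surface, if the arm or the gripper's body presses on something with over 40 N, if the wrist force passes 120 N, or if a joint passes its speed limit or range.

## Working session

There is one attempt and no reset: what is moved stays moved. The work goes in short steps, Python scripts to look and compute and a tool call to move; the robot and the scene stay as the last step left them, time stands still between calls to the robot, and variables do not carry over. Pictures are saved under pics/ and viewed, about 8 in all and at most 12, crops included, and the job is handed in when it is done.

Besides the shell and the picture viewer there is one more tool, called after "Emit:" as a command line: name --argument value ..., lists and objects as JSON in quotes. send_rows: Moves the arm, as the interface text tells. Its arguments: {"type":"object","properties":{"plan":{"type":"array","items":{"type":"object","properties":{"linear":{"type":"array","items":{"type":"number"}},"delta_rot":{"type":"array","items":{"type":"number"}},"fingers":{"type":"number"}}}},"force":{"type":"number"}},"required":["plan"]}

```bash
mkdir -p pics
python3 - <<'E'
from rig import manip
import cv2,numpy as np
for c in ("scene","top"):
    im=manip.get_image(c); cv2.imwrite(f"pics/{c}0.png",im[:,:,::-1])
    i=manip.camera_info(c); R=cv2.Rodrigues(np.array(i["rvec"]))[0]; print(c,-R.T@np.array(i["tvec"]).ravel(),i["K"])
    for t in ("stage","prism","strap","cam_lever","strap_end","lever_end","bottle","lens_tube","collar","driver"):
        for d in manip.find_in(t,c)[:2]: print(t,np.round(d["extent"]),round(d["p"],2))
print(manip.get_state())
E
```

```text
scene [0.96992642 0.56173653 0.60216253] [[436.27298045   0.         276.6376594 ]
 [  0.         436.27298045 218.56974666]
 [  0.           0.           1.        ]]
stage [244. 177. 343. 270.] 0.65
prism [292. 223. 323. 251.] 0.66
strap [249. 178. 304. 217.] 0.9
cam_lever [243. 183. 277. 203.] 0.48
cam_lever [272. 257. 297. 297.] 0.25
strap_end [247. 179. 302. 216.] 0.88
lever_end [247. 181. 274. 200.] 0.64
bottle [273. 258. 295. 298.] 0.56
lens_tube [213. 249. 231. 281.] 0.73
collar [377. 248. 398. 270.] 0.78
collar [245. 176. 342. 271.] 0.24
driver [393. 254. 432. 339.] 0.58
top [0.5617712  0.1306708  0.93849959] [[442.30627624   0.         278.06822248]
 [  0.         442.30627624 214.26288599]
 [  0.           0.           1.        ]]
stage [241. 198. 354. 288.] 0.7
prism [275. 233. 301. 264.] 0.65
strap [311. 196. 351. 286.] 0.86
cam_lever [313. 197. 328. 241.] 0.82
strap_end [315. 197. 351. 285.] 0.81
lever_end [312. 201. 330. 239.] 0.8
bottle [312. 196. 349. 285.] 0.66
bottle [248. 191. 268. 208.] 0.59
lens_tube [300. 158. 315. 177.] 0.81
collar [220. 290. 238. 313.] 0.56
driver [163. 230. 209. 323.] 0.89
{'clock': 1.1, 'qpos': array([-1.34698352e+00,  2.75896002e-01,  1.50489346e+00, -1.46579980e-06,
        1.36065745e+00, -1.20997817e-01]), 'qd': array([-0.00015067,  0.00073239,  0.00049766, -0.00058006,  0.00042776,
        0.00085192]), 'effort': array([ 3.81608324e-04, -4.16669512e+01, -2.46105069e+01, -3.21213056e-04,
        4.13390308e-04, -2.84675707e-06]), 'position': array([ 0.19436804, -0.54120875,  0.21873291]), 'ee_rot': array([ 4.93444126e-05,  8.17929927e-01, -5.75317850e-01,  5.36275795e-05]), 'contact_force': array([-0.2012437 ,  0.28357338,  0.16153871]), 'moment': array([ 0.02434595, -0.04329143,  0.06991427]), 'width': 0.08503992594270052}
```

View pics/scene0.png

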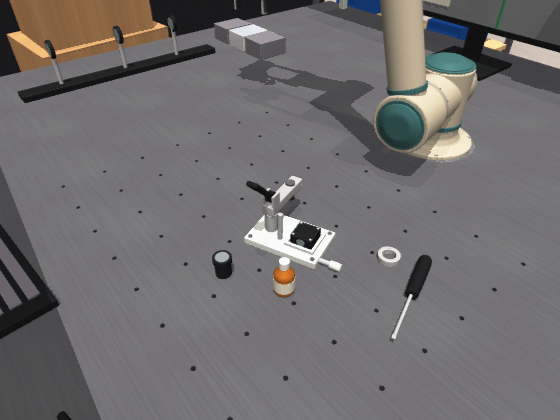

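View pics/top0.png

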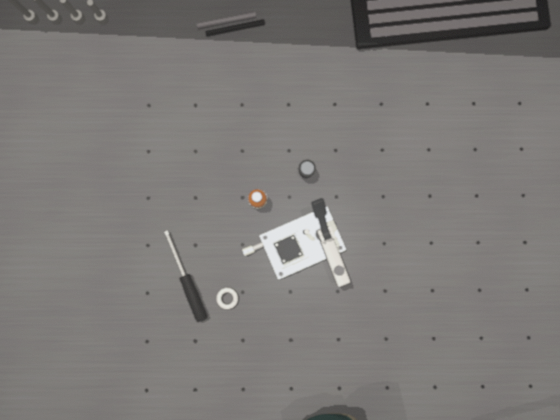

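Run:
```python
import cv2,numpy as np
a=cv2.imread("pics/top0.png")[185:300,235:360]; b=cv2.imread("pics/scene0.png")[170:305,205:350]
f=lambda x,w:cv2.resize(x,None,fx=w,fy=w,interpolation=cv2.INTER_CUBIC)
cv2.imwrite("pics/t1.png",f(a,5)); cv2.imwrite("pics/s1.png",f(b,5))
```

```text
(no output)
```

View pics/t1.png

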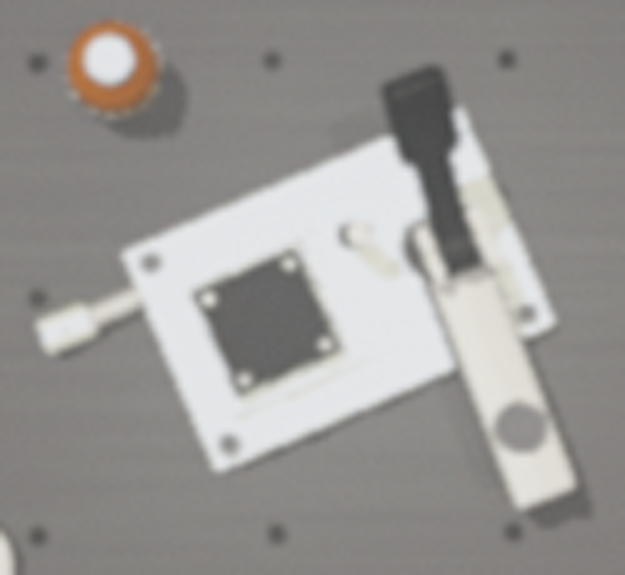

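View pics/s1.png

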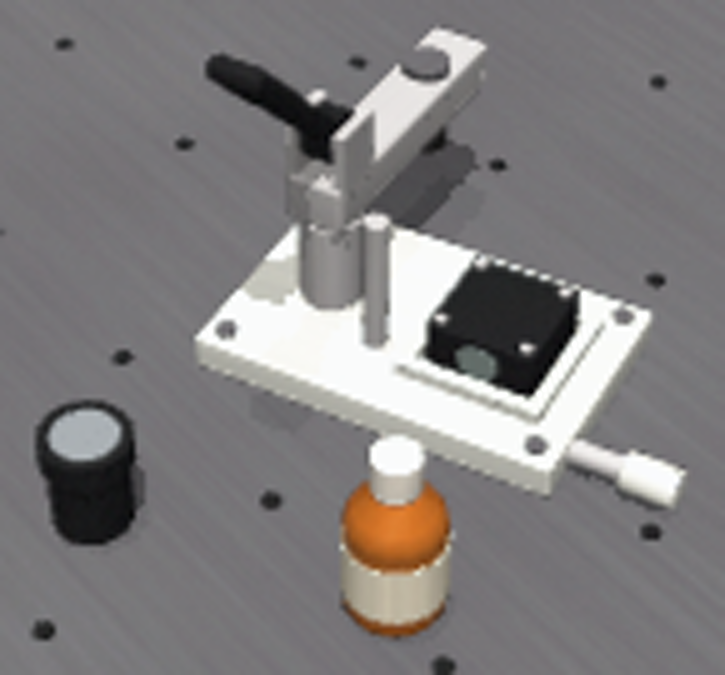

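```bash
cat > h.py <<'E'
from rig import manip
import cv2,numpy as np
from scipy.optimize import least_squares
I={c:manip.camera_info(c) for c in("top","scene")}
def proj(c,P): return cv2.projectPoints(np.float64(P).reshape(-1,3),np.float64(I[c]["rvec"]),np.float64(I[c]["tvec"]),np.float64(I[c]["K"]),None)[0][:,0]
def back(c,uv,z):
    R=cv2.Rodrigues(np.float64(I[c]["rvec"]))[0]; C=-R.T@np.ravel(I[c]["tvec"])
    d=R.T@np.linalg.solve(I[c]["K"],[*uv,1]); return C+d*(z-C[2])/d[2]
def w(p,pts):
    c,s=np.cos(p[2]),np.sin(p[2]); q=np.float64(pts).reshape(-1,3)/1000
    return np.c_[p[0]+c*q[:,0]-s*q[:,1],p[1]+s*q[:,0]+c*q[:,1],q[:,2]]
E
python3 - <<'E'
from h import *
S=[[50,65,16],[-50,65,16],[-50,-90,16],[50,-90,16]]
t=(np.array([[122,252],[218,473],[557,322],[462,105]])+.5)/5-.5+[235,185]
s=(np.array([[651,315],[549,472],[197,342]])+.5)/5-.5+[205,170]
Ss=[S[1],S[0],S[3]]
ft=lambda p:(proj("top",w(p,S))-t).ravel(); fs=lambda p:(proj("scene",w(p,Ss))-s).ravel()
for f in (ft,fs,lambda p:np.r_[ft(p),fs(p)]):
    r=least_squares(f,[.5,.1,.3]); print(r.x.round(4),np.round(f(r.x),1))
p=r.x; np.save("p.npy",p)
print("nest,pivot,strapend,leverend",w(p,[[0,20,16],[0,-55,69],[-90,-55,69],[0,35,69],[0,-55-75,101]]).round(4))
print("bottle",back("top",(109/5+235,60/5+185),.075),"lens",back("top",(307,168),.042),"collar",back("top",(228,299),.014))
g=manip.get_state(); from scipy.spatial.transform import Rotation as Q
print(Q.from_quat(np.roll(g["ee_rot"],-1)).as_matrix().round(3), manip.tips_ahead)
E
```

```text
[0.5484 0.084  0.4047] [-0.1 -0.  -0.1  0.1  0.3  0.2 -0.1 -0.3]
[0.5491 0.0857 0.4083] [ 0.6 -0.3  0.3  0.4 -0.9 -0.3]
[0.5485 0.0846 0.4057] [-0.4 -0.  -0.3  0.   0.   0.2 -0.4 -0.3  0.4 -0.7  0.  -0.1 -1.  -0.8]
nest,pivot,strapend,leverend [[ 0.5406  0.103   0.016 ]
 [ 0.5702  0.0341  0.069 ]
 [ 0.4875 -0.0015  0.069 ]
 [ 0.5347  0.1168  0.069 ]
 [ 0.5998 -0.0349  0.101 ]]
bottle [0.64265259 0.1651342  0.075     ] lens [0.70457471 0.06370922 0.042     ] collar [0.43682599 0.22803471 0.014     ]
[[ 0.338 -0.941  0.   ]
 [-0.941 -0.338 -0.   ]
 [ 0.     0.    -1.   ]] 0.025
```

Emit:
send_rows --plan '[{"linear":[-0.018,-0.023,0],"fingers":0},{"linear":[-0.018,-0.023,0],"fingers":0},{"linear":[-0.018,-0.023,0],"fingers":0},{"linear":[-0.018,-0.023,0],"fingers":0},{"linear":[-0.018,-0.023,0],"fingers":0},{"linear":[-0.018,-0.023,0],"fingers":0},{"linear":[-0.018,-0.023,0],"fingers":0},{"linear":[-0.018,-0.023,0],"fingers":0},{"linear":[-0.018,-0.023,0],"fingers":0},{"linear":[-0.018,-0.023,0],"fingers":0},{"linear":[-0.018,-0.023,0],"fingers":0},{"linear":[-0.018,-0.023,0],"fingers":0}]'

```text
$.plan[0]: bad value
```

Emit:
send_rows --plan '[{"linear":[-0.018,-0.023,0],"delta_rot":[0,0,0],"fingers":0},{"linear":[-0.018,-0.023,0],"delta_rot":[0,0,0],"fingers":0},{"linear":[-0.018,-0.023,0],"delta_rot":[0,0,0],"fingers":0},{"linear":[-0.018,-0.023,0],"delta_rot":[0,0,0],"fingers":0},{"linear":[-0.018,-0.023,0],"delta_rot":[0,0,0],"fingers":0},{"linear":[-0.018,-0.023,0],"delta_rot":[0,0,0],"fingers":0},{"linear":[-0.018,-0.023,0],"delta_rot":[0,0,0],"fingers":0},{"linear":[-0.018,-0.023,0],"delta_rot":[0,0,0],"fingers":0},{"linear":[-0.018,-0.023,0],"delta_rot":[0,0,0],"fingers":0},{"linear":[-0.018,-0.023,0],"delta_rot":[0,0,0],"fingers":0},{"linear":[-0.018,-0.023,0],"delta_rot":[0,0,0],"fingers":0},{"linear":[-0.018,-0.023,0],"delta_rot":[0,0,0],"fingers":0}]'

```text
clock: 2.1
position: [0.3864, -0.2394, 0.2174]
ee_rot: [0.002, 0.814, -0.58, 0.002]
contact_force: [0.4, -1.1, 0.7]
width: 0.0001
```

Emit:
send_rows --plan '[{"linear":[-0.0175,-0.0225,0],"delta_rot":[0,0,0],"fingers":0},{"linear":[-0.0175,-0.0225,0],"delta_rot":[0,0,0],"fingers":0},{"linear":[-0.0175,-0.0225,0],"delta_rot":[0,0,0],"fingers":0},{"linear":[-0.0175,-0.0225,0],"delta_rot":[0,0,0],"fingers":0},{"linear":[-0.0175,-0.0225,0],"delta_rot":[0,0,0],"fingers":0},{"linear":[-0.0175,-0.0225,0],"delta_rot":[0,0,0],"fingers":0},{"linear":[-0.0175,-0.0225,0],"delta_rot":[0,0,0],"fingers":0},{"linear":[-0.0175,-0.0225,0],"delta_rot":[0,0,0],"fingers":0},{"linear":[0,0,0],"delta_rot":[0,0,-7],"fingers":0},{"linear":[0,0,0],"delta_rot":[0,0,-7],"fingers":0},{"linear":[0,0,0],"delta_rot":[0,0,-7],"fingers":0},{"linear":[0,0,0],"delta_rot":[0,0,-7],"fingers":0}]'

```text
clock: 3.1
position: [0.5197, -0.0299, 0.2179]
ee_rot: [0.001, 0.934, -0.358, 0.005]
contact_force: [-2.3, 0.2, -0.5]
width: -0.0003
```

Emit:
send_rows --plan '[{"linear":[0,0,0],"delta_rot":[0,0,-7],"fingers":0},{"linear":[0,0,0],"delta_rot":[0,0,-7],"fingers":0},{"linear":[0,0,0],"delta_rot":[0,0,-7],"fingers":0},{"linear":[0,0,0],"delta_rot":[0,0,-7],"fingers":0},{"linear":[0,0,0],"delta_rot":[0,0,-7],"fingers":0},{"linear":[0,0,0],"delta_rot":[0,0,-7],"fingers":0},{"linear":[0,0,0],"delta_rot":[0,0,-7],"fingers":0},{"linear":[0,0,0],"delta_rot":[0,0,-7],"fingers":0},{"linear":[0,0,0],"delta_rot":[0,0,-7],"fingers":0},{"linear":[0,0,0],"delta_rot":[0,0,-7],"fingers":0},{"linear":[0,0,0],"delta_rot":[0,0,-7],"fingers":0},{"linear":[0,0,0],"delta_rot":[0,0,-7],"fingers":0}]'

```text
clock: 4.1
position: [0.5199, -0.0291, 0.2184]
ee_rot: [0.004, 0.928, 0.374, 0.003]
contact_force: [-1.0, 0.5, 0.2]
width: -0.0002
```

Emit:
send_rows --plan '[{"linear":[0,0,0],"delta_rot":[0,0,-7],"fingers":0},{"linear":[0,0,0],"delta_rot":[0,0,-7],"fingers":0},{"linear":[0,0,0],"delta_rot":[0,0,-7],"fingers":0},{"linear":[0,0,0],"delta_rot":[0,0,-7],"fingers":0},{"linear":[0,0,0],"delta_rot":[0,0,-7],"fingers":0},{"linear":[0,0,0],"delta_rot":[0,0,-7],"fingers":0},{"linear":[0,0,0],"delta_rot":[0,0,-7],"fingers":0},{"linear":[0,0,0],"delta_rot":[0,0,-7],"fingers":0},{"linear":[0,0,0],"delta_rot":[0,0,-7],"fingers":0},{"linear":[0,0,0],"delta_rot":[0,0,-7],"fingers":0}]'

```text
clock: 4.93
position: [0.5199, -0.029, 0.2189]
ee_rot: [0.006, 0.534, 0.846, 0.0]
contact_force: [0.2, -0.3, -0.3]
width: 0.0001
```

```bash
cat >> h.py <<'E'
from scipy.spatial.transform import Rotation as Q
p=np.array([.5485,.0846,.4057])
def st():
    g=manip.get_state(); R=Q.from_quat(np.roll(g["ee_rot"],-1)).as_matrix(); c,s=np.cos(p[2]),np.sin(p[2])
    Rs=np.array([[c,-s,0],[s,c,0],[0,0,1]]); d=g["position"]-[p[0],p[1],0]
    print("stage-frame pos mm",(Rs.T@d*1e3).round(1),"xaxis deg in stage",np.degrees(np.arctan2(*(Rs.T@R[:,0])[[1,0]])).round(1),"zaxis",R[:,2].round(3),"t",g["clock"],"F stage",(Rs.T@g["contact_force"]).round(1),"q",g["qpos"].round(2),g["width"])
E
python3 -c "from h import *; st()"
```

```text
stage-frame pos mm [-71.2 -93.1 218.9] xaxis deg in stage 92.3 zaxis [ 0.01  -0.006 -1.   ] t 4.9333 F stage [ 0.1 -0.3 -0.3] q [-0.19  0.19  1.62 -0.    1.32 -2.2 ] 0.00011584844815658292
```

Emit:
send_rows --plan '[{"linear":[-0.012,-0.017,0],"delta_rot":[0,0,2.3],"fingers":0},{"linear":[0,0,0],"delta_rot":[0,0,0],"fingers":0},{"linear":[0,0,0.025],"delta_rot":[0,0,0],"fingers":0},{"linear":[0,0,0.025],"delta_rot":[0,0,0],"fingers":0},{"linear":[0,0,0.025],"delta_rot":[0,0,0],"fingers":0},{"linear":[0,0,0.025],"delta_rot":[0,0,0],"fingers":0},{"linear":[0,0,0.018],"delta_rot":[0,0,0],"fingers":0},{"linear":[0,0,0],"delta_rot":[0,0,0],"fingers":0}]'

```text
clock: 5.6
position: [0.5154, -0.048, 0.1003]
ee_rot: [0.011, 0.549, 0.835, 0.003]
contact_force: [-0.6, -0.5, -0.9]
width: 0.0001
```

Run:
```python
from h import *
st(); f=lambda c,x0,x1,y0,y1:cv2.resize(manip.get_image(c)[y0:y1,x0:x1,::-1],(400,400))
cv2.imwrite("pics/a.png",np.hstack([f("top",235,375,185,325),f("scene",205,345,140,280)]))
```

```text
stage-frame pos mm [ -82.7 -108.7  100.3] xaxis deg in stage 90.1 zaxis [ 0.022 -0.006 -1.   ] t 5.6 F stage [-0.7 -0.2 -0.9] q [-0.23  0.28  1.83 -0.    1.02 -2.2 ] 0.00011478294057962248
```

View pics/a.png

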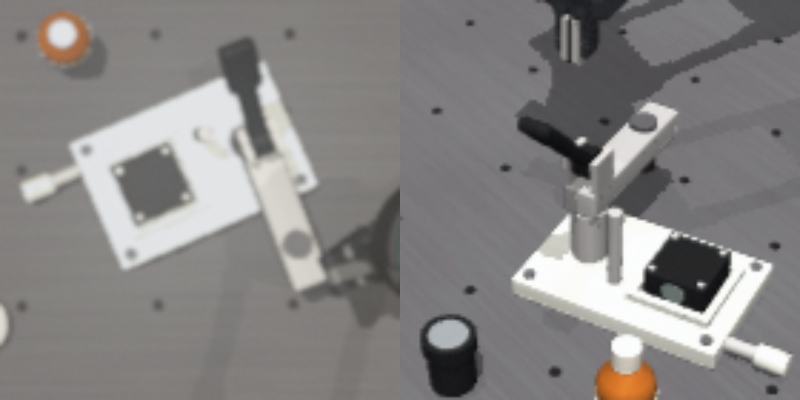

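Emit:
send_rows --plan '[{"linear":[0,-0.004,0.009],"delta_rot":[1.0,0.8,0],"fingers":0},{"linear":[0,0,0],"delta_rot":[0,0,0],"fingers":0},{"linear":[0.008,0,0],"delta_rot":[0,0,0],"fingers":0},{"linear":[0.006,0,0],"delta_rot":[0,0,0],"fingers":0},{"linear":[0,0,0],"delta_rot":[0,0,0],"fingers":0}]'

```text
clock: 6.12
position: [0.5124, -0.0371, 0.0985]
ee_rot: [0.006, 0.55, 0.835, 0.003]
contact_force: [-0.0, 0.6, 0.1]
width: -0.0001
```

```bash
python3 -c "from h import *; st()"
```

```text
stage-frame pos mm [-81.2 -97.6  98.5] xaxis deg in stage 90.0 zaxis [ 0.014 -0.003 -1.   ] t 6.1167 F stage [0.2 0.6 0.1] q [-0.21  0.28  1.83  0.    1.02 -2.19] -0.00012742711190376327
```

Emit:
send_rows --plan '[{"linear":[0,-0.004,0.006],"delta_rot":[0.6,0.4,0],"fingers":0},{"linear":[0,-0.004,0.006],"delta_rot":[0.6,0.4,0],"fingers":0},{"linear":[0,0,0],"delta_rot":[0,0,0],"fingers":0}]'

```text
clock: 6.37
position: [0.505, -0.0398, 0.0872]
ee_rot: [-0.005, 0.549, 0.836, -0.002]
contact_force: [-0.6, -0.0, 0.1]
width: 0.0002
```

```bash
python3 -c "from h import *; st()"
```

```text
stage-frame pos mm [-89.1 -97.1  87.2] xaxis deg in stage 90.2 zaxis [-0.01   0.001 -1.   ] t 6.3667 F stage [-0.6  0.2  0.1] q [-0.22  0.29  1.84 -0.    1.02 -2.19] 0.00017086536311177751
```

Emit:
send_rows --plan '[{"linear":[0.005,0,0],"delta_rot":[0,0,0],"fingers":0},{"linear":[0.005,0,0],"delta_rot":[0,0,0],"fingers":0},{"linear":[0.004,-0.001,0],"delta_rot":[0,0,2.5],"fingers":0},{"linear":[0.004,-0.001,0],"delta_rot":[0,0,2.5],"fingers":0},{"linear":[0.004,-0.001,0],"delta_rot":[0,0,2.5],"fingers":0},{"linear":[0.004,-0.001,0],"delta_rot":[0,0,2.5],"fingers":0},{"linear":[0.004,-0.001,0],"delta_rot":[0,0,2.5],"fingers":0},{"linear":[0.004,-0.001,0],"delta_rot":[0,0,2.5],"fingers":0}]'

```text
clock: 7.03
position: [0.4862, -0.0068, 0.0864]
ee_rot: [-0.005, 0.659, 0.752, -0.003]
contact_force: [0.2, 1.0, -0.3]
width: -0.0002
```

```bash
python3 -c "from h import *; st()"
```

```text
stage-frame pos mm [-93.3 -59.4  86.4] xaxis deg in stage 74.3 zaxis [-0.012  0.002 -1.   ] t 7.0333 F stage [ 0.6  0.8 -0.3] q [-0.16  0.27  1.88  0.    1.01 -1.86] -0.00023176156676446704
```

Emit:
send_rows --plan '[{"linear":[0.006,-0.0017,0],"delta_rot":[0,0,4],"fingers":0},{"linear":[0.006,-0.0017,0],"delta_rot":[0,0,4],"fingers":0},{"linear":[0.006,-0.0017,0],"delta_rot":[0,0,4],"fingers":0},{"linear":[0.006,-0.0017,0],"delta_rot":[0,0,4],"fingers":0},{"linear":[0.006,-0.0017,0],"delta_rot":[0,0,4],"fingers":0},{"linear":[0.006,-0.0017,0],"delta_rot":[0,0,4],"fingers":0},{"linear":[0.006,-0.0017,0],"delta_rot":[0,0,4],"fingers":0},{"linear":[0.006,-0.0017,0],"delta_rot":[0,0,4],"fingers":0}]'

```text
clock: 7.7
position: [0.4756, 0.0466, 0.0869]
ee_rot: [-0.005, 0.848, 0.53, -0.005]
contact_force: [0.4, 0.5, -0.4]
width: 0.0001
```

```bash
python3 -c "from h import *; st()"
```

```text
stage-frame pos mm [-82.   -6.1  86.9] xaxis deg in stage 40.7 zaxis [-0.013  0.003 -1.   ] t 7.7 F stage [ 0.5  0.3 -0.4] q [-0.05  0.26  1.9   0.    1.   -1.17] 0.00010467098533115937
```

```bash
cat >> h.py <<'E'
def pic(n):
    f=lambda c,x0,x1,y0,y1:cv2.resize(manip.get_image(c)[y0:y1,x0:x1,::-1],(400,400),interpolation=cv2.INTER_CUBIC)
    cv2.imwrite(n,np.hstack([f("top",235,355,180,300),f("scene",205,345,140,280)]))
E
python3 -c "from h import *; pic('pics/b.png')"
```

```text
(no output)
```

View pics/b.png

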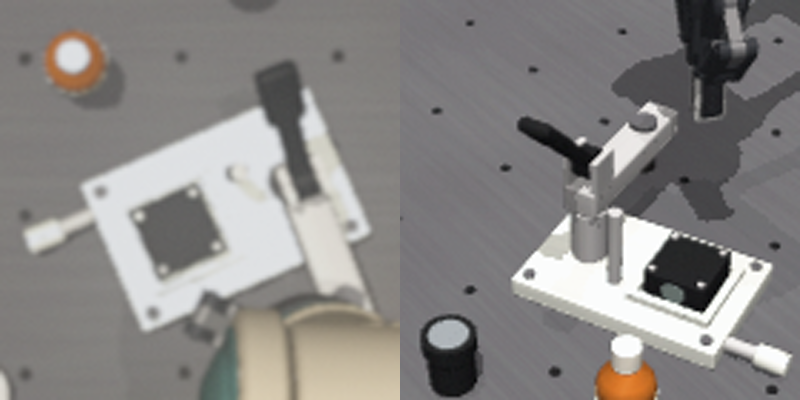

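Run:
```python
from h import *
P=[[.4756,.0466,.087],[.4756,.0466,.062],[.4756,.0466,.107]]
for n,P in (("tool",P),("strap end z80 corners,center z69",w(p,[[-105,-68,80],[-105,-42,80],[-90,-55,69],[0,-55,80],[0,-98,152]]))):
  for c in I:
    u=proj(c,P); print(n,c,u.round(1).tolist(),"crop",((u-[235,180])*400/120 if c=="top" else (u-[205,140])*400/140+[400,0]).round().tolist())
```

```text
tool top [[318.9, 283.0], [317.6, 281.8], [320.0, 284.1]] crop [[280.0, 343.0], [275.0, 339.0], [283.0, 347.0]]
tool scene [[311.3, 185.0], [310.7, 195.0], [311.8, 176.8]] crop [[704.0, 129.0], [702.0, 157.0], [705.0, 105.0]]
strap end z80 corners,center z69 top [[352.6, 280.7], [340.3, 286.2], [342.4, 275.8], [324.4, 233.5], [351.0, 223.4]] crop [[392.0, 336.0], [351.0, 354.0], [358.0, 319.0], [298.0, 178.0], [387.0, 145.0]]
strap end z80 corners,center z69 scene [[289.0, 173.9], [300.2, 177.3], [291.2, 183.6], [270.3, 203.1], [249.5, 165.9]] crop [[640.0, 97.0], [672.0, 107.0], [646.0, 125.0], [586.0, 180.0], [527.0, 74.0]]
```

Run:
```python
from h import *
f=lambda c,x0,y0:cv2.resize(manip.get_image(c)[y0:y0+80,x0:x0+80,::-1],(400,400),interpolation=cv2.INTER_CUBIC)
a=f("top",270,230);b=f("scene",270,120)
g=manip.get_state()["position"]; print(g)
for im,c,o in((a,"top",(270,230)),(b,"scene",(270,120))):
  for z,col in((0,(0,255,0)),(-.025,(0,0,255))):
    u=(proj(c,g+[0,0,z])[0]-o)*5; cv2.circle(im,tuple(u.astype(int).tolist()),3,col,-1)
cv2.imwrite("pics/c.png",np.hstack([a,b]))
```

```text
[0.47588569 0.0460532  0.08688323]
```

View pics/c.png

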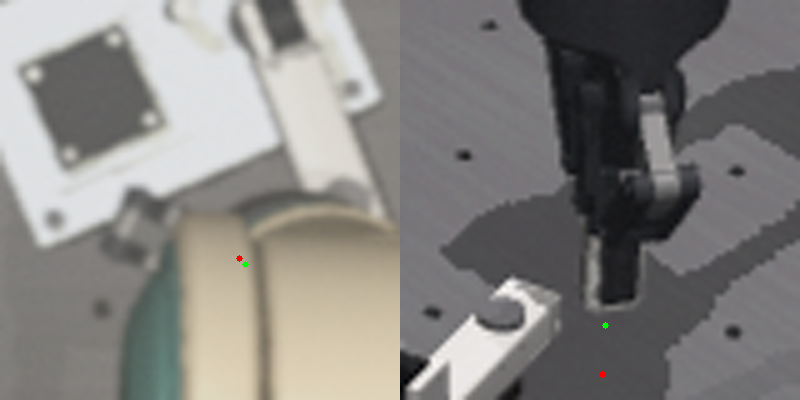

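Run:
```python
from h import *
im=cv2.imread("pics/a.png"); 
g=np.array([.5154,-.048,.1003])
for c,o,d in(("top",(235,185),0),("scene",(205,140),400)):
  for z,col in((0,(0,255,0)),(-.025,(0,0,255))):
    u=(proj(c,g+[0,0,z])[0]-o)*400/140+[d,0]; print(c,z,u); cv2.circle(im,tuple(u.astype(int).tolist()),2,col,-1)
cv2.imwrite("pics/d.png",np.hstack([cv2.resize(im[200:360,240:400],(400,400)),cv2.resize(im[0:160,500:660],(400,400))]))
```

```text
top 0 [383.87252161 220.49728718]
top -0.025 [376.02655769 218.51405251]
scene 0 [576.44190521  74.24372454]
scene -0.025 [577.09804058 102.69591819]
```

View pics/d.png

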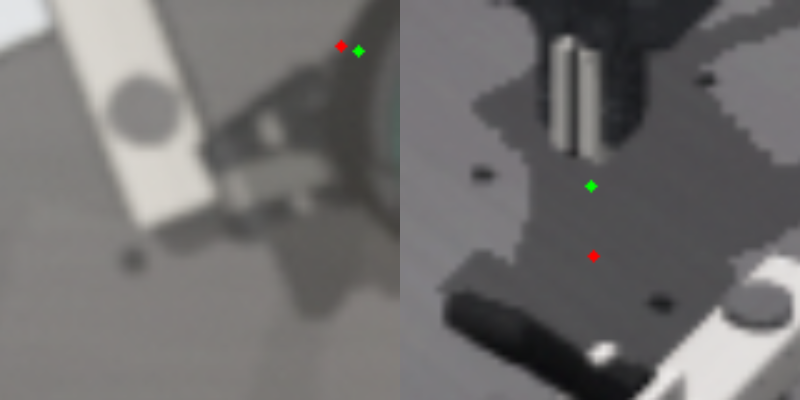

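Run:
```python
from h import *
for uv,z,g in (((264.5,161.7),.0753,(.5154,-.048)),((312.6,181.6),.0619,(.4759,.0461))):
    b=back("scene",uv,z); print(b.round(4),(b[:2]-g).round(4),"top proj",proj("top",b).round(1), "d coords",(((proj("top",b)[0]-[235,185])*400/140-[240,200])*2.5).round())
for c in I: print(c,"base",proj(c,[0,0,0]).round(),proj(c,[[.1,0,0],[0,.1,0]]).round().tolist())
```

```text
[ 0.4863 -0.095   0.0753] [-0.0291 -0.047 ] top proj [[391.  276.4]] d coords [514. 153.]
[0.4411 0.0139 0.0619] [-0.0348 -0.0322] top proj [[334.4 299.3]] d coords [110. 317.]
top base [[340. 512.]] [[339.0, 462.0], [291.0, 512.0]]
scene base [[429. 139.]] [[405.0, 151.0], [461.0, 154.0]]
```

Emit:
send_rows --plan '[{"linear":[0,0,-0.03],"delta_rot":[0,0,0],"fingers":0},{"linear":[0,0,-0.03],"delta_rot":[0,0,0],"fingers":0},{"linear":[0,0,-0.03],"delta_rot":[0,0,0],"fingers":0},{"linear":[0,0,-0.02],"delta_rot":[0,0,0],"fingers":0},{"linear":[-0.02,0.026,0],"delta_rot":[0,0,0],"fingers":0},{"linear":[-0.02,0.026,0],"delta_rot":[0,0,0],"fingers":0},{"linear":[-0.02,0.026,0],"delta_rot":[0,0,0],"fingers":0},{"linear":[-0.02,0.026,0],"delta_rot":[0,0,0],"fingers":0},{"linear":[-0.02,0.026,0],"delta_rot":[0,0,0],"fingers":0},{"linear":[0,0,0],"delta_rot":[0,0,0],"fingers":0}]'

```text
clock: 8.73
position: [0.5536, -0.1085, 0.2012]
ee_rot: [-0.003, 0.842, 0.54, -0.005]
contact_force: [0.0, 0.9, 0.1]
width: -0.0
```

Run:
```python
from h import *
st(); g=manip.get_state(); R=Q.from_quat(np.roll(g["ee_rot"],-1)).as_matrix(); print(g["position"])
out=[]
for c in I:
  im=manip.get_image(c)[:,:,::-1].copy(); cv2.imwrite(f"pics/raw_{c}.png",im)
  u=proj(c,[g["position"]+R[:,2]*d for d in(.025,0,-.05,-.1,-.15)])
  o=(u[2]-[50,66]).astype(int).clip(0,[440,260]); print(c,o,u.round(1).tolist())
  im=cv2.resize(im[o[1]:o[1]+150,o[0]:o[0]+100],(400,600),interpolation=cv2.INTER_CUBIC)
  for k,q in enumerate(u): cv2.circle(im,tuple(((q-o)*4).astype(int).tolist()),3,(0,0,255) if k==0 else (0,255,0),-1)
  out.append(im)
cv2.imwrite("pics/e.png",np.hstack(out))
```

```text
stage-frame pos mm [ -71.5 -179.4  201.2] xaxis deg in stage 42.1 zaxis [-0.012 -0.    -1.   ] t 8.7333 F stage [0.4 0.8 0.1] q [-0.31  0.28  1.55 -0.    1.33 -1.45] -2.3754479372670963e-05
[ 0.553625   -0.10847582  0.2012054 ]
top [378 176] [[413.4, 242.2], [418.1, 242.2], [428.5, 242.1], [440.5, 241.9], [454.5, 241.8]]
scene [179  26] [[232.6, 127.7], [231.6, 116.3], [229.5, 92.2], [227.1, 66.1], [224.6, 37.8]]
```

View pics/e.png

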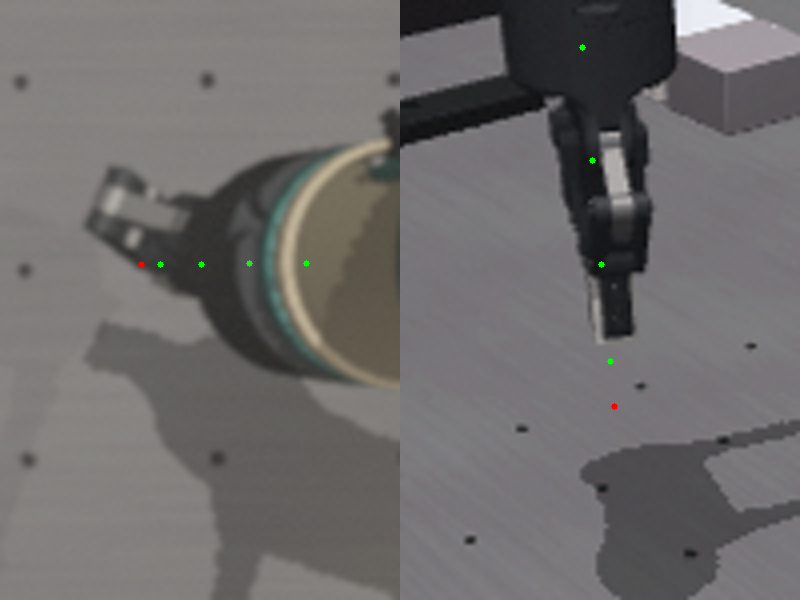

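Emit:
send_rows --plan '[{"linear":[0,0,0],"delta_rot":[0,0,-6.9],"fingers":0},{"linear":[0,0,0],"delta_rot":[0,0,-6.9],"fingers":0},{"linear":[0,0,0],"delta_rot":[0,0,-6.9],"fingers":0},{"linear":[0,0,0],"delta_rot":[0,0,-6.9],"fingers":0},{"linear":[0,0,0],"delta_rot":[0,0,-6.9],"fingers":0},{"linear":[0,0,0],"delta_rot":[0,0,-6.9],"fingers":0},{"linear":[0.0225,-0.006,0],"delta_rot":[0,0,-6.5],"fingers":0},{"linear":[0.0225,-0.006,0.02],"delta_rot":[0,0,0],"fingers":0},{"linear":[0.0205,-0.006,0.02],"delta_rot":[0,0,0],"fingers":0},{"linear":[0,0,0.025],"delta_rot":[0,0,0],"fingers":0},{"linear":[0,0,0.025],"delta_rot":[0,0,0],"fingers":0},{"linear":[0,0,0.01],"delta_rot":[0,0,0],"fingers":0}]'

```text
clock: 9.83
position: [0.4947, -0.0345, 0.102]
ee_rot: [-0.01, 0.529, 0.849, 0.0]
contact_force: [-0.5, 1.0, -0.5]
width: 0.0003
```

```bash
python3 -c "from h import *; st()"
```

```text
stage-frame pos mm [-96.4 -88.2 102. ] xaxis deg in stage 92.9 zaxis [-0.018  0.011 -1.   ] t 9.8333 F stage [-0.1  1.2 -0.5] q [-0.22  0.27  1.84  0.01  1.06 -2.25] 0.00030191026710001996
```

Emit:
send_rows --plan '[{"linear":[-0.01,0.004,0],"delta_rot":[-0.4,-0.5,1.5],"fingers":0},{"linear":[-0.01,0.004,0],"delta_rot":[-0.4,-0.5,1.5],"fingers":0},{"linear":[0,0,0],"delta_rot":[0,0,0],"fingers":0},{"linear":[0,0,0.015],"delta_rot":[0,0,0],"fingers":0},{"linear":[0,0,0.015],"delta_rot":[0,0,0],"fingers":0},{"linear":[0,0,0.012],"delta_rot":[0,0,0],"fingers":0},{"linear":[0,0,0],"delta_rot":[0,0,0],"fingers":0}]'

```text
clock: 10.42
position: [0.5135, -0.0486, 0.0622]
ee_rot: [0.005, 0.551, 0.834, 0.003]
contact_force: [0.0, 0.6, -0.5]
width: 0.0001
```

```bash
python3 -c "from h import *; st()"
```

```text
stage-frame pos mm [ -84.8 -108.6   62.2] xaxis deg in stage 89.8 zaxis [ 0.011 -0.    -1.   ] t 10.4167 F stage [ 0.3  0.5 -0.5] q [-0.23  0.32  1.87  0.    0.94 -2.21] 0.00010442898984791015
```

Emit:
send_rows --plan '[{"linear":[0,-0.002,0.005],"delta_rot":[0.3,0.3,0],"fingers":0},{"linear":[0,-0.002,0.004],"delta_rot":[0.3,0.3,0],"fingers":0},{"linear":[0.005,0,0],"delta_rot":[0,0,0],"fingers":0},{"linear":[0.005,0,0],"delta_rot":[0,0,0],"fingers":0},{"linear":[0.005,0,0],"delta_rot":[0,0,0],"fingers":0},{"linear":[0.004,0,0],"delta_rot":[0,0,0],"fingers":0}]'

```text
clock: 10.92
position: [0.5058, -0.0334, 0.0568]
ee_rot: [0.0, 0.552, 0.834, 0.003]
contact_force: [-0.2, -0.3, 0.4]
width: 0.0001
```

```bash
python3 -c "from h import *; st()"
```

```text
stage-frame pos mm [-85.8 -91.6  56.8] xaxis deg in stage 89.7 zaxis [ 0.004  0.004 -1.   ] t 10.9167 F stage [-0.3 -0.2  0.4] q [-0.21  0.32  1.89  0.01  0.93 -2.18] 6.417877071498171e-05
```

Emit:
send_rows --plan '[{"linear":[0.004,0,0],"delta_rot":[0,0,0],"fingers":0},{"linear":[0.004,0,0],"delta_rot":[0,0,0],"fingers":0},{"linear":[0.004,0,0],"delta_rot":[0,0,0],"fingers":0}]'

```text
clock: 11.17
position: [0.5006, -0.0205, 0.0576]
ee_rot: [0.001, 0.552, 0.834, 0.003]
contact_force: [-0.8, -0.3, 0.5]
width: 0.0003
```

Run:
```python
from h import *
st(); pic('pics/f.png')
```

```text
stage-frame pos mm [-85.5 -77.7  57.6] xaxis deg in stage 89.7 zaxis [ 0.005  0.004 -1.   ] t 11.1667 F stage [-0.9  0.1  0.5] q [-0.18  0.31  1.9   0.01  0.92 -2.16] 0.00030211547774195547
```

Emit:
send_rows --plan '[{"linear":[0.004,0,0],"delta_rot":[0,0,0],"fingers":0},{"linear":[0.004,0,0],"delta_rot":[0,0,0],"fingers":0}]'

```text
clock: 11.43
position: [0.4978, -0.0141, 0.0577]
ee_rot: [0.002, 0.551, 0.834, 0.002]
contact_force: [-1.0, -3.5, -0.6]
width: -0.0
```

Run:
```python
from h import *
st()
f=lambda c,x0,y0:cv2.resize(manip.get_image(c)[y0:y0+100,x0:x0+80,::-1],(400,500),interpolation=cv2.INTER_CUBIC)
cv2.imwrite("pics/f.png",np.hstack([f("top",300,200),f("scene",240,110)]))
```

```text
stage-frame pos mm [-85.6 -70.7  57.7] xaxis deg in stage 89.8 zaxis [ 0.006  0.001 -1.   ] t 11.4333 F stage [-2.3 -2.8 -0.6] q [-0.17  0.31  1.91  0.    0.92 -2.14] -9.418860136582117e-06
```

View pics/f.png

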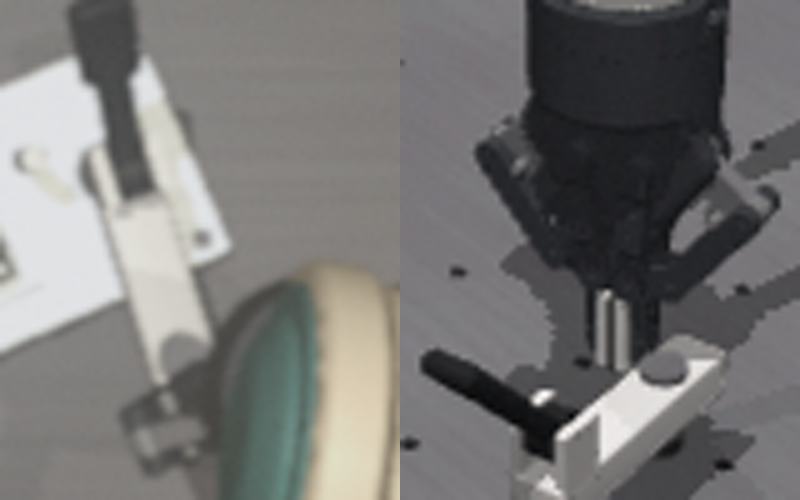

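Emit:
send_rows --plan '[{"linear":[0.004,-0.001,0],"delta_rot":[0,0,2.5],"fingers":0},{"linear":[0.004,-0.001,0],"delta_rot":[0,0,2.5],"fingers":0},{"linear":[0.004,-0.001,0],"delta_rot":[0,0,2.5],"fingers":0},{"linear":[0.004,-0.001,0],"delta_rot":[0,0,2.5],"fingers":0},{"linear":[0.004,-0.001,0],"delta_rot":[0,0,2.5],"fingers":0},{"linear":[0.004,-0.001,0],"delta_rot":[0,0,2.5],"fingers":0}]'

```text
clock: 12.03
position: [0.4879, 0.0047, 0.058]
ee_rot: [0.005, 0.66, 0.751, 0.002]
contact_force: [-0.1, -3.7, -0.2]
width: -0.0
```

```bash
cat >> h.py <<'E'
def strap():
    for c in I:
        im=manip.get_image(c)
        for n in ("strap","cam_lever","prism"):
            r=manip.masks_of(n,c)
            if r:
                m=r[0]["pixels"]; (cx,cy),(a,b),t=cv2.minAreaRect(np.argwhere(m)[:,::-1].astype(np.float32)); print(c,n,round(r[0]["p"],2),np.round(r[0]["extent"]),"c",round(cx,1),round(cy,1),"size",round(a),round(b),"ang",round(t))
E
python3 -c "from h import *; st(); strap()"
```

```text
stage-frame pos mm [-87.2 -49.5  58. ] xaxis deg in stage 74.2 zaxis [ 0.011 -0.003 -1.   ] t 12.0333 F stage [-1.5 -3.4 -0.2] q [-0.13  0.29  1.93 -0.    0.9  -1.83] -2.8658402764274168e-05
top strap 0.93 [321. 198. 334. 276.] c 325.7 236.5 size 16 77 ang 1
top cam_lever 0.93 [321. 196. 332. 240.] c 327.5 218.5 size 41 13 ang 90
top prism 0.59 [275. 236. 303. 265.] c 288.5 249.0 size 23 23 ang 66
scene strap 0.64 [241. 178. 316. 217.] c 275.0 197.5 size 75 38 ang 4
scene cam_lever 0.59 [238. 178. 278. 202.] c 256.3 185.8 size 37 12 ang 36
scene prism 0.83 [290. 223. 322. 250.] c 304.6 234.7 size 28 24 ang 22
```

Emit:
send_rows --plan '[{"linear":[0.0053,-0.0012,0],"delta_rot":[0,0,3.3],"fingers":0},{"linear":[0.0053,-0.0012,0],"delta_rot":[0,0,3.3],"fingers":0},{"linear":[0.0053,-0.0012,0],"delta_rot":[0,0,3.3],"fingers":0},{"linear":[0.0053,-0.0012,0],"delta_rot":[0,0,3.3],"fingers":0},{"linear":[0.0053,-0.0012,0],"delta_rot":[0,0,3.3],"fingers":0},{"linear":[0.0053,-0.0012,0],"delta_rot":[0,0,3.3],"fingers":0},{"linear":[0.0053,-0.0012,0],"delta_rot":[0,0,3.3],"fingers":0},{"linear":[0.0053,-0.0012,0],"delta_rot":[0,0,3.3],"fingers":0}]'

```text
clock: 13.1
position: [0.4827, 0.0431, 0.0579]
ee_rot: [0.008, 0.819, 0.574, 0.002]
contact_force: [-0.4, -2.6, -0.1]
width: -0.0003
```

```bash
python3 -c "from h import *; st()"
```

```text
stage-frame pos mm [-76.8 -12.2  57.9] xaxis deg in stage 46.9 zaxis [ 0.012 -0.011 -1.   ] t 13.1 F stage [-1.4 -2.2 -0.1] q [-0.05  0.29  1.94 -0.01  0.9  -1.26] -0.0002642068764347638
```

Emit:
send_rows --plan '[{"linear":[0.0053,-0.001,0],"delta_rot":[0.1,0.05,3.0],"fingers":0},{"linear":[0.0053,-0.001,0],"delta_rot":[0.1,0.05,3.0],"fingers":0},{"linear":[0.0053,-0.001,0],"delta_rot":[0.1,0.05,3.0],"fingers":0},{"linear":[0.0053,-0.001,0],"delta_rot":[0.1,0.05,3.0],"fingers":0},{"linear":[0.0053,-0.001,0],"delta_rot":[0.1,0.05,3.0],"fingers":0},{"linear":[0.0053,-0.001,0],"delta_rot":[0.1,0.05,3.0],"fingers":0},{"linear":[0.0053,-0.001,0],"delta_rot":[0.1,0.05,3.0],"fingers":0},{"linear":[0.0053,-0.001,0],"delta_rot":[0.1,0.05,3.0],"fingers":0}]'

```text
clock: 13.77
position: [0.4946, 0.0798, 0.0578]
ee_rot: [0.002, 0.923, 0.384, -0.003]
contact_force: [-1.2, -2.5, 2.4]
width: 0.0
```

```bash
python3 -c "from h import *; st(); strap()"
```

```text
stage-frame pos mm [-51.4  16.9  57.8] xaxis deg in stage 21.9 zaxis [-0.004 -0.007 -1.   ] t 13.7667 F stage [-2.1 -1.8  2.4] q [ 0.03  0.32  1.89 -0.01  0.93 -0.76] 3.527962082697262e-05
top strap 0.65 [295. 205. 358. 257.] c 325.5 234.0 size 14 79 ang 51
top cam_lever 0.74 [324. 206. 360. 240.] c 339.1 223.2 size 13 46 ang 51
top prism 0.66 [274. 236. 299. 254.] c 287.1 246.2 size 17 23 ang 63
scene cam_lever 0.89 [232. 162. 277. 198.] c 254.6 180.6 size 51 12 ang 42
scene prism 0.95 [290. 222. 320. 250.] c 304.9 234.8 size 28 24 ang 18
```

Emit:
send_rows --plan '[{"linear":[0.004,-0.0008,0],"delta_rot":[0,0,2.4],"fingers":0},{"linear":[0.004,-0.0008,0],"delta_rot":[0,0,2.4],"fingers":0},{"linear":[0.004,-0.0008,0],"delta_rot":[0,0,2.4],"fingers":0},{"linear":[0.004,-0.0008,0],"delta_rot":[0,0,2.4],"fingers":0},{"linear":[0.004,-0.0008,0],"delta_rot":[0,0,2.4],"fingers":0}]'

```text
clock: 14.58
position: [0.5036, 0.093, 0.0576]
ee_rot: [0.004, 0.959, 0.284, -0.006]
contact_force: [-1.2, -1.7, 3.3]
width: 0.0001
```

```bash
python3 -c "from h import *; st(); strap()"
```

```text
stage-frame pos mm [-37.9  25.5  57.6] xaxis deg in stage 9.7 zaxis [-0.01  -0.011 -1.   ] t 14.5833 F stage [-1.8 -1.1  3.3] q [ 0.05  0.34  1.87 -0.01  0.95 -0.51] 5.762011859143074e-05
top strap 0.69 [293. 212. 364. 249.] c 326.9 233.4 size 14 78 ang 60
top cam_lever 0.88 [323. 211. 359. 237.] c 340.5 224.5 size 13 45 ang 63
top prism 0.59 [283. 235. 299. 248.] c 291.0 241.0 size 12 12 ang 63
scene strap 0.83 [237. 159. 327. 232.] c 274.7 199.3 size 105 35 ang 34
scene cam_lever 0.76 [235. 158. 279. 196.] c 255.9 178.5 size 52 10 ang 46
scene prism 0.86 [290. 224. 322. 252.] c 305.0 234.9 size 28 23 ang 18
```

Emit:
send_rows --plan '[{"linear":[0.004,-0.0006,0],"delta_rot":[0,0,2],"fingers":0},{"linear":[0.004,-0.0006,0],"delta_rot":[0,0,2],"fingers":0},{"linear":[0.003,-0.0006,0],"delta_rot":[0,0,1.5],"fingers":0},{"linear":[0.003,-0.0006,0],"delta_rot":[0,0,1.5],"fingers":0}]'

```text
clock: 15.32
position: [0.5122, 0.1013, 0.0575]
ee_rot: [0.004, 0.975, 0.224, -0.008]
contact_force: [-1.2, -1.7, 2.4]
width: 0.0
```

```bash
python3 -c "from h import *; st(); strap()"
```

```text
stage-frame pos mm [-26.8  29.7  57.5] xaxis deg in stage 2.6 zaxis [-0.014 -0.012 -1.   ] t 15.3167 F stage [-1.8 -1.   2.4] q [ 0.07  0.35  1.84 -0.01  0.97 -0.37] 3.125183963926913e-05
top strap 0.78 [293. 212. 365. 242.] c 328.7 232.0 size 14 76 ang 69
top cam_lever 0.91 [324. 216. 365. 239.] c 342.6 227.7 size 14 46 ang 66
top prism 0.58 [166. 234. 209. 323.] c 184.5 276.8 size 94 13 ang 68
scene strap 0.93 [241. 157. 324. 234.] c 274.1 200.0 size 105 33 ang 38
scene cam_lever 0.72 [238. 161. 279. 200.] c 257.1 178.2 size 53 14 ang 49
scene prism 0.63 [290. 224. 323. 250.] c 305.1 236.4 size 28 22 ang 18
```

Emit:
send_rows --plan '[{"linear":[0.0025,0,0],"delta_rot":[0,0,0.6],"fingers":0},{"linear":[0.0025,0,0],"delta_rot":[0,0,0.6],"fingers":0},{"linear":[0.0025,0,0],"delta_rot":[0,0,0.6],"fingers":0},{"linear":[0.0025,0,0],"delta_rot":[0,0,0.6],"fingers":0}]'

```text
clock: 16.05
position: [0.5125, 0.1023, 0.0573]
ee_rot: [0.006, 0.979, 0.203, -0.017]
contact_force: [-6.7, -3.4, 7.8]
width: -0.0004
```

Emit:
send_rows --plan '[{"linear":[0.002,0,0],"delta_rot":[0,0,0],"fingers":0},{"linear":[0.002,0,0],"delta_rot":[0,0,0],"fingers":0}]'

```text
clock: 16.22
position: [0.5123, 0.1022, 0.0576]
ee_rot: [0.007, 0.979, 0.203, -0.022]
contact_force: [-5.0, -2.8, 5.9]
width: -0.0001
```

```bash
python3 -c "from h import *; st()"
```

```text
stage-frame pos mm [-26.3  30.5  57.6] xaxis deg in stage 0.2 zaxis [-0.04  -0.022 -0.999] t 16.2167 F stage [-5.7 -0.7  5.9] q [ 0.08  0.36  1.82 -0.02  1.   -0.32] -0.00012415343458018683
```

Run:
```python
from h import *
strap()
for th in (80,85,90):
    t=np.radians(th); d=np.array([np.cos(t),-np.sin(t),0])  # lever dir
    L=[np.array([0,-55,96])+d*l*np.cos(.87)+[0,0,l*np.sin(.87)] for l in(30,92)]
    S=[np.array([0,-55,80])-d*l for l in(0,105)]
    for c in I:
        u=proj(c,w(p,L+S)); a=lambda v:round(np.degrees(np.arctan2(v[1],v[0])),1); print(th,c,u.round(1).tolist(),a(u[0]-u[1]),a(u[2]-u[3]))
f=lambda c,x0,y0:cv2.resize(manip.get_image(c)[y0:y0+100,x0:x0+80,::-1],(400,500),interpolation=cv2.INTER_CUBIC)
cv2.imwrite("pics/g.png",np.hstack([f("top",285,190),f("scene",255,160)]))
```

```text
top strap 0.6 [316. 214. 366. 232.] c 340.1 227.2 size 14 51 ang 72
top cam_lever 0.53 [339. 215. 365. 231.] c 351.0 223.9 size 13 26 ang 67
scene strap 0.97 [240. 159. 323. 235.] c 274.7 200.3 size 105 32 ang 39
scene cam_lever 0.87 [236. 156. 278. 200.] c 257.2 178.3 size 53 11 ang 50
scene prism 0.97 [290. 227. 320. 252.] c 304.5 237.1 size 29 21 ang 8
80 top [[335.4, 227.5], [358.0, 214.2], [324.4, 233.5], [279.4, 263.7]] 149.5 -33.8
80 scene [[260.3, 184.9], [239.0, 160.0], [270.3, 203.1], [323.3, 213.8]] 49.6 -168.6
85 top [[335.9, 228.3], [359.6, 216.8], [324.4, 233.5], [276.9, 259.6]] 154.0 -28.7
85 scene [[260.6, 184.4], [240.2, 158.5], [270.3, 203.1], [321.9, 216.8]] 51.7 -165.2
90 top [[336.3, 229.1], [360.9, 219.4], [324.4, 233.5], [274.8, 255.3]] 158.5 -23.7
90 scene [[261.0, 183.9], [241.6, 157.2], [270.3, 203.1], [320.1, 219.6]] 54.0 -161.6
```

View pics/g.png

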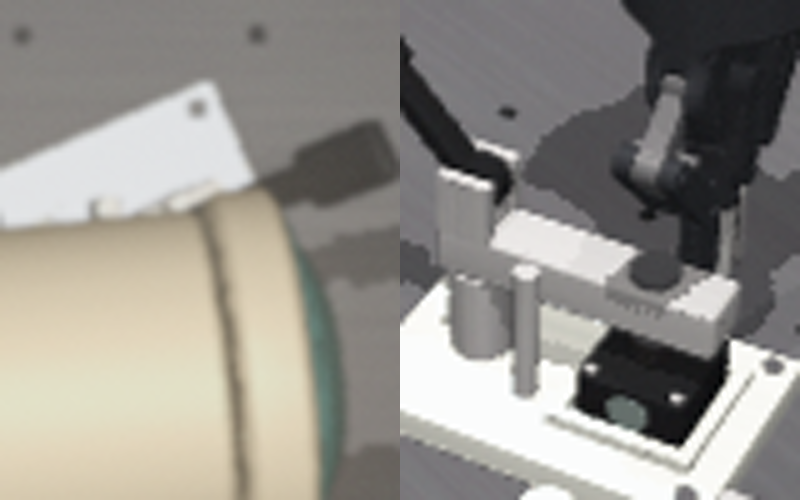

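Emit:
send_rows --plan '[{"linear":[0.003,0,0],"delta_rot":[0,1.2,0],"fingers":0},{"linear":[0.003,0,0],"delta_rot":[0,1.2,0],"fingers":0},{"linear":[0.003,0,0],"delta_rot":[0,1.0,0],"fingers":0}]'

```text
clock: 16.97
position: [0.5133, 0.1026, 0.0569]
ee_rot: [0.002, 0.979, 0.205, -0.0]
contact_force: [-5.6, -4.0, 5.6]
width: -0.0002
```

```bash
python3 -c "from h import *; st(); strap()"
```

```text
stage-frame pos mm [-25.2  30.5  56.9] xaxis deg in stage 0.4 zaxis [ 0.    -0.004 -1.   ] t 16.9667 F stage [-6.7 -1.5  5.6] q [ 0.07  0.34  1.85 -0.01  0.95 -0.34] -0.00023305916438858622
top strap 0.75 [290. 212. 366. 246.] c 327.3 233.0 size 14 78 ang 69
top cam_lever 0.58 [321. 216. 366. 240.] c 342.4 228.8 size 13 47 ang 63
top prism 0.47 [287. 236. 296. 241.] c 291.0 238.5 size 5 6 ang 90
scene strap 0.83 [240. 158. 323. 233.] c 273.6 199.6 size 105 33 ang 39
scene cam_lever 0.6 [238. 157. 280. 199.] c 257.5 178.4 size 52 10 ang 51
scene prism 0.62 [290. 226. 320. 248.] c 304.7 236.9 size 29 19 ang 10
```

Emit:
send_rows --plan '[{"linear":[-0.01,0,0],"delta_rot":[0,0,0],"fingers":0},{"linear":[-0.01,0,0],"delta_rot":[0,0,0],"fingers":0},{"linear":[-0.01,0,0],"delta_rot":[0,0,0],"fingers":0},{"linear":[0,0,-0.03],"delta_rot":[0,0,0],"fingers":0},{"linear":[0,0,-0.03],"delta_rot":[0,0,0],"fingers":0},{"linear":[0,0,-0.03],"delta_rot":[0,0,0],"fingers":0},{"linear":[0,0,-0.03],"delta_rot":[0,0,0],"fingers":0},{"linear":[0,0,-0.03],"delta_rot":[0,0,0],"fingers":0},{"linear":[-0.02,0,0],"delta_rot":[0,0,0],"fingers":0},{"linear":[-0.03,0,0],"delta_rot":[0,0,0],"fingers":0},{"linear":[-0.03,0,0],"delta_rot":[0,0,0],"fingers":0},{"linear":[0,0,0],"delta_rot":[0,0,0],"fingers":0}]'

```text
clock: 18.37
position: [0.4035, 0.0571, 0.2114]
ee_rot: [0.001, 0.979, 0.204, 0.001]
contact_force: [-0.5, 0.0, -0.5]
width: 0.0
```

Run:
```python
from h import *
st(); strap()
for c in I:
  im=manip.get_image(c); cv2.imwrite(f"pics/raw2_{c}.png",im[:,:,::-1])
m=manip.masks_of("strap","scene")[0]["pixels"]
from scipy.optimize import minimize_scalar
# silhouette fit of strap bar + lever in scene and top
def sil(c,th,lv=0):
    M=np.zeros((420,560),np.uint8); t=np.radians(th); d=np.array([-np.cos(t),np.sin(t),0]); n=np.array([d[1],-d[0],0]); o=np.array([0,-55,0.])
    box=lambda P:cv2.fillConvexPoly(M,cv2.convexHull(proj(c,w(p,P)).round().astype(np.int32)),1)
    box([o+d*a+n*b+[0,0,z] for a in(-13,105) for b in(-13,13) for z in(58,80)])
    f=.87-lv; e=-d*np.cos(f)+[0,0,np.sin(f)]; q=d*np.sin(f)+[0,0,np.cos(f)]
    for l0,l1,h in((0,92,7),(52,92,12)): box([o+[0,0,96]+e*a+n*b+q*z for a in(l0,l1) for b in(-h,h) for z in(-5,5)])
    return M>0
for c in I:
    A=manip.masks_of("strap",c)[0]["pixels"]|manip.masks_of("cam_lever",c)[0]["pixels"]
    s={th:round((sil(c,th)&A).sum()/(sil(c,th)|A).sum(),3) for th in range(74,100,2)}; print(c,s)
```

```text
stage-frame pos mm [-144.1   32.   211.4] xaxis deg in stage 0.3 zaxis [ 0.002 -0.002 -1.   ] t 18.3667 F stage [-0.4  0.2 -0.5] q [-0.03  0.02  1.84 -0.    1.28 -0.44] 4.343389821523852e-05
top strap 0.58 [273. 213. 365. 258.] c 318.8 236.8 size 14 95 ang 67
top cam_lever 0.47 [274. 214. 366. 258.] c 319.4 236.5 size 15 96 ang 68
top prism 0.69 [277. 234. 300. 264.] c 288.7 248.8 size 23 22 ang 65
scene strap 0.92 [240. 157. 324. 231.] c 273.9 199.6 size 105 33 ang 39
scene cam_lever 0.91 [238. 159. 280. 200.] c 257.4 178.6 size 54 10 ang 51
scene prism 0.81 [288. 228. 319. 250.] c 304.5 237.3 size 29 20 ang 11
top {74: np.float64(0.371), 76: np.float64(0.414), 78: np.float64(0.474), 80: np.float64(0.526), 82: np.float64(0.596), 84: np.float64(0.682), 86: np.float64(0.762), 88: np.float64(0.822), 90: np.float64(0.88), 92: np.float64(0.85), 94: np.float64(0.758), 96: np.float64(0.669), 98: np.float64(0.615)}
scene {74: np.float64(0.54), 76: np.float64(0.575), 78: np.float64(0.611), 80: np.float64(0.651), 82: np.float64(0.686), 84: np.float64(0.711), 86: np.float64(0.74), 88: np.float64(0.746), 90: np.float64(0.752), 92: np.float64(0.768), 94: np.float64(0.745), 96: np.float64(0.712), 98: np.float64(0.667)}
```

Emit:
send_rows --plan '[{"linear":[0.023,0.02,0],"delta_rot":[0,0,0],"fingers":0},{"linear":[0.023,0.02,0],"delta_rot":[0,0,0],"fingers":0},{"linear":[0.023,0.02,0],"delta_rot":[0,0,0],"fingers":0},{"linear":[0.023,0.02,0],"delta_rot":[0,0,0],"fingers":0},{"linear":[0.023,0.02,0],"delta_rot":[0,0,0],"fingers":0},{"linear":[0.012,0.01,0],"delta_rot":[0,0,0],"fingers":0},{"linear":[0,0,0],"delta_rot":[0,0,0],"fingers":0}]'

```text
clock: 19.7
position: [0.5748, 0.0068, 0.2111]
ee_rot: [0.001, 0.979, 0.205, 0.002]
contact_force: [0.7, 0.6, 0.6]
width: 0.0001
```

```bash
python3 -c "from h import *; st()"
```

```text
stage-frame pos mm [ -6.6 -81.9 211.1] xaxis deg in stage 0.4 zaxis [ 0.005 -0.    -1.   ] t 19.7 F stage [0.9 0.3 0.6] q [-0.11  0.28  1.52  0.    1.34 -0.52] 0.00010482745238965475
```

Emit:
send_rows --plan '[{"linear":[0.004,0.007,0],"delta_rot":[0,0,0],"fingers":0},{"linear":[0.004,0.007,0],"delta_rot":[0,0,0],"fingers":0},{"linear":[0,0,0.008],"delta_rot":[0,0,0],"fingers":0},{"linear":[0,0,0.008],"delta_rot":[0,0,0],"fingers":0},{"linear":[0,0,0.008],"delta_rot":[0,0,0],"fingers":0}]'

```text
clock: 20.12
position: [0.5876, -0.0033, 0.1864]
ee_rot: [0.001, 0.979, 0.205, 0.002]
contact_force: [0.2, -0.6, 0.7]
width: 0.0001
```

Run:
```python
from h import *
st(); im=manip.get_image("scene")[:,:,::-1]; t=manip.get_image("top")[:,:,::-1]
cv2.imwrite("pics/h.png",np.hstack([cv2.resize(t[185:265,300:380],(400,400),interpolation=2),cv2.resize(im[110:210,200:300],(400,400),interpolation=2)]))
```

```text
stage-frame pos mm [  1.2 -96.2 186.4] xaxis deg in stage 0.4 zaxis [ 0.005 -0.    -1.   ] t 20.1167 F stage [-0.  -0.6  0.7] q [-0.12  0.31  1.54  0.    1.29 -0.54] 6.023137506466893e-05
```

View pics/h.png

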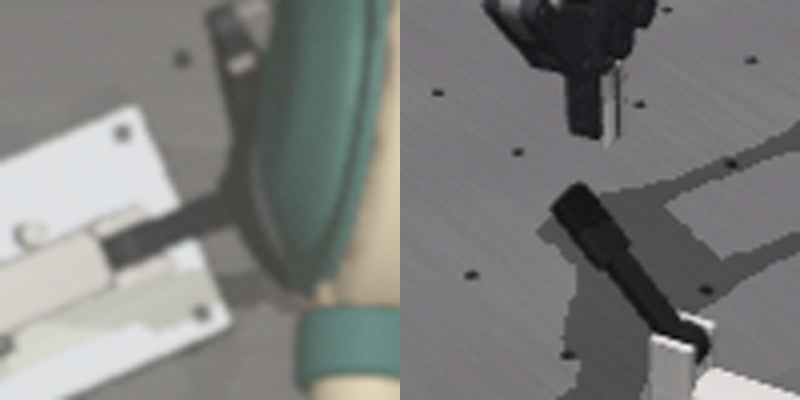

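Emit:
send_rows --plan '[{"linear":[0,0,0.005],"delta_rot":[0,0,0],"fingers":0},{"linear":[0,0,0.005],"delta_rot":[0,0,0],"fingers":0},{"linear":[0,0,0.004],"delta_rot":[0,0,0],"fingers":0},{"linear":[0,0,0.003],"delta_rot":[0,0,0],"fingers":0},{"linear":[0,0,0.003],"delta_rot":[0,0,0],"fingers":0}]'

```text
clock: 20.63
position: [0.5848, -0.0021, 0.1639]
ee_rot: [-0.0, 0.979, 0.206, 0.001]
contact_force: [0.4, -0.3, -0.4]
width: 0.0003
```

Emit:
send_rows --plan '[{"linear":[0,0,0.003],"delta_rot":[0,0,0],"fingers":0},{"linear":[0,0,0.003],"delta_rot":[0,0,0],"fingers":0}]'

```text
clock: 20.8
position: [0.5848, -0.002, 0.1573]
ee_rot: [-0.0, 0.979, 0.206, 0.001]
contact_force: [0.3, 0.2, -0.4]
width: -0.0002
```

```bash
python3 -c "from h import *; st()"
```

```text
stage-frame pos mm [ -0.8 -93.9 157.3] xaxis deg in stage 0.5 zaxis [ 0.001  0.001 -1.   ] t 20.8 F stage [ 0.4  0.1 -0.4] q [-0.12  0.33  1.58  0.    1.23 -0.54] -0.0002465415071320629
```

Emit:
send_rows --plan '[{"linear":[0,0.0005,0.003],"delta_rot":[0,0,0],"fingers":0},{"linear":[0,0.0005,0.003],"delta_rot":[0,0,0],"fingers":0},{"linear":[0,0.0005,0.003],"delta_rot":[0,0,0],"fingers":0}]'

```text
clock: 21.05
position: [0.5857, -0.0034, 0.1475]
ee_rot: [-0.0, 0.979, 0.206, 0.001]
contact_force: [-0.9, 0.0, -0.4]
width: -0.0005
```

```bash
python3 -c "from h import *; st(); strap()"
```

```text
stage-frame pos mm [ -0.6 -95.5 147.5] xaxis deg in stage 0.5 zaxis [ 0.002  0.001 -1.   ] t 21.05 F stage [-0.8  0.4 -0.4] q [-0.13  0.34  1.6   0.    1.21 -0.54] -0.0004695722851973128
top strap 0.92 [274. 223. 343. 258.] c 308.7 241.0 size 15 73 ang 67
top cam_lever 0.54 [320. 225. 341. 241.] c 331.3 231.8 size 8 23 ang 67
top prism 0.56 [274. 234. 302. 263.] c 288.5 249.0 size 24 22 ang 65
scene strap 0.9 [240. 158. 326. 234.] c 273.7 200.7 size 106 33 ang 37
scene cam_lever 0.56 [236. 161. 280. 200.] c 257.0 178.8 size 54 11 ang 50
scene prism 0.7 [291. 226. 320. 248.] c 304.4 237.5 size 29 20 ang 11
```

Emit:
send_rows --plan '[{"linear":[0,0.0005,0.003],"delta_rot":[0,0,0],"fingers":0},{"linear":[0,0.0005,0.003],"delta_rot":[0,0,0],"fingers":0}]'

```text
clock: 21.62
position: [0.5869, -0.0041, 0.1429]
ee_rot: [0.0, 0.979, 0.206, 0.002]
contact_force: [-1.0, 0.6, 2.9]
width: 0.0
```

Emit:
send_rows --plan '[{"linear":[0,0.0005,0.003],"delta_rot":[0,0,0],"fingers":0},{"linear":[0,0.0005,0.003],"delta_rot":[0,0,0],"fingers":0}]'

```text
clock: 21.78
position: [0.5877, -0.005, 0.1373]
ee_rot: [0.0, 0.979, 0.206, 0.003]
contact_force: [-0.3, 0.1, 2.8]
width: -0.0001
```

```bash
python3 -c "from h import *; st(); strap()" | grep -v prism
```

```text
stage-frame pos mm [  0.7 -97.8 137.3] xaxis deg in stage 0.5 zaxis [ 0.006  0.001 -1.   ] t 21.7833 F stage [-0.3  0.2  2.8] q [-0.13  0.35  1.61  0.    1.18 -0.54] -0.0001433971985820446
top strap 0.87 [272. 223. 344. 260.] c 308.7 241.0 size 14 72 ang 67
top cam_lever 0.65 [321. 227. 342. 238.] c 331.4 231.5 size 8 24 ang 68
scene strap 0.85 [240. 163. 326. 234.] c 273.5 200.7 size 106 30 ang 36
scene cam_lever 0.86 [234. 161. 279. 196.] c 256.3 179.8 size 52 9 ang 45
```

Emit:
send_rows --plan '[{"linear":[0,0.002,0.0035],"delta_rot":[0,0,0],"fingers":0},{"linear":[0,0.002,0.0035],"delta_rot":[0,0,0],"fingers":0},{"linear":[0,0.002,0.0035],"delta_rot":[0,0,0],"fingers":0},{"linear":[0,0.002,0.0035],"delta_rot":[0,0,0],"fingers":0},{"linear":[0,0.002,0.0035],"delta_rot":[0,0,0],"fingers":0}]'

```text
clock: 22.6
position: [0.5925, -0.0154, 0.1201]
ee_rot: [0.001, 0.978, 0.206, 0.004]
contact_force: [-1.0, 0.2, 2.6]
width: -0.0001
```

```bash
python3 -c "from h import *; st(); strap()" | grep -v prism
```

```text
stage-frame pos mm [   0.9 -109.2  120.1] xaxis deg in stage 0.6 zaxis [ 0.007 -0.001 -1.   ] t 22.6 F stage [-0.8  0.6  2.6] q [-0.14  0.37  1.62  0.    1.14 -0.56] -0.0001347177494224188
top strap 0.86 [274. 220. 351. 262.] c 311.2 240.0 size 14 79 ang 67
top cam_lever 0.55 [323. 222. 345. 238.] c 333.9 230.4 size 8 29 ang 68
scene strap 0.69 [233. 167. 340. 274.] c 280.8 228.0 size 146 61 ang 31
```

Emit:
send_rows --plan '[{"linear":[0,0.0012,0.0035],"delta_rot":[0,0,0],"fingers":0},{"linear":[0,0.0012,0.0035],"delta_rot":[0,0,0],"fingers":0},{"linear":[0,0.0012,0.003],"delta_rot":[0,0,0],"fingers":0},{"linear":[0,0.001,0.003],"delta_rot":[0,0,0],"fingers":0}]'

```text
clock: 23.33
position: [0.5949, -0.0196, 0.1081]
ee_rot: [0.002, 0.978, 0.207, 0.004]
contact_force: [-0.5, -0.9, 2.5]
width: 0.0001
```

```bash
python3 -c "from h import *; st(); strap()" | grep -v prism
```

```text
stage-frame pos mm [   1.5 -114.1  108.1] xaxis deg in stage 0.6 zaxis [ 0.01  -0.002 -1.   ] t 23.3333 F stage [-0.8 -0.6  2.5] q [-0.15  0.38  1.64 -0.    1.11 -0.57] 8.0694035607241e-05
top strap 0.61 [276. 220. 349. 259.] c 311.6 239.9 size 15 80 ang 67
top cam_lever 0.78 [325. 224. 347. 238.] c 334.3 230.1 size 8 30 ang 66
scene strap 0.56 [232. 172. 324. 236.] c 272.9 203.2 size 105 26 ang 30
scene cam_lever 0.79 [229. 174. 280. 198.] c 252.8 185.3 size 53 9 ang 26
```

Emit:
send_rows --plan '[{"linear":[0,0.0005,0.002],"delta_rot":[0,0,0],"fingers":0},{"linear":[0,0.0005,0.002],"delta_rot":[0,0,0],"fingers":0},{"linear":[0,0.0005,0.002],"delta_rot":[0,0,0],"fingers":0},{"linear":[0,0,0.002],"delta_rot":[0,0,0],"fingers":0}]'

```text
clock: 24.07
position: [0.5959, -0.0212, 0.1009]
ee_rot: [0.002, 0.978, 0.207, 0.005]
contact_force: [0.2, -0.6, 2.5]
width: -0.0003
```

Emit:
send_rows --plan '[{"linear":[0,0,0.002],"delta_rot":[0,0,0],"fingers":0},{"linear":[0,0,0.002],"delta_rot":[0,0,0],"fingers":0}]'

```text
clock: 24.23
position: [0.5963, -0.022, 0.097]
ee_rot: [0.003, 0.978, 0.207, 0.005]
contact_force: [-0.2, -1.2, 4.0]
width: 0.0
```

```bash
python3 -c "from h import *; st(); strap()" | grep -v prism
```

```text
stage-frame pos mm [   1.8 -116.8   97. ] xaxis deg in stage 0.7 zaxis [ 0.012 -0.004 -1.   ] t 24.2333 F stage [-0.7 -1.1  4. ] q [-0.15  0.39  1.65 -0.    1.09 -0.57] 2.5818866714526865e-05
top strap 0.96 [274. 218. 348. 261.] c 311.7 239.5 size 15 80 ang 67
top cam_lever 0.54 [319. 221. 348. 239.] c 334.4 230.4 size 8 31 ang 69
scene strap 0.57 [229. 177. 324. 236.] c 273.8 203.4 size 104 27 ang 27
scene cam_lever 0.6 [228. 179. 279. 200.] c 252.7 188.0 size 50 9 ang 18
```

Emit:
send_rows --plan '[{"linear":[0,0,0.002],"delta_rot":[0,0,0],"fingers":0},{"linear":[0,0,0.002],"delta_rot":[0,0,0],"fingers":0}]'

```text
clock: 24.8
position: [0.5963, -0.0218, 0.0932]
ee_rot: [0.003, 0.978, 0.207, 0.005]
contact_force: [-1.3, -2.3, 3.0]
width: 0.0
```

Emit:
send_rows --plan '[{"linear":[0,0,0.002],"delta_rot":[0,0,0],"fingers":0},{"linear":[0,0,0.002],"delta_rot":[0,0,0],"fingers":0}]'

```text
clock: 24.97
position: [0.5964, -0.0222, 0.0894]
ee_rot: [0.004, 0.978, 0.208, 0.005]
contact_force: [-0.2, -0.4, 3.6]
width: 0.0001
```

```bash
python3 -c "from h import *; st(); strap()" | grep -v prism
```

```text
stage-frame pos mm [   1.9 -117.1   89.4] xaxis deg in stage 0.7 zaxis [ 0.012 -0.005 -1.   ] t 24.9667 F stage [-0.4 -0.2  3.6] q [-0.15  0.4   1.66 -0.    1.07 -0.57] 5.051558928070137e-05
top strap 0.89 [274. 220. 350. 258.] c 311.9 240.1 size 15 80 ang 67
top cam_lever 0.47 [321. 219. 348. 238.] c 334.5 230.0 size 8 30 ang 66
scene strap 0.91 [232. 182. 325. 234.] c 274.8 204.3 size 100 26 ang 31
```

Emit:
send_rows --plan '[{"linear":[0,0,0.002],"delta_rot":[0,0,0],"fingers":0},{"linear":[0,0,0.002],"delta_rot":[0,0,0],"fingers":0}]'

```text
clock: 25.53
position: [0.5965, -0.0218, 0.0879]
ee_rot: [0.004, 0.978, 0.208, 0.006]
contact_force: [-5.0, 0.0, 19.7]
width: 0.0001
```

Emit:
send_rows --plan '[{"linear":[0,0,0.002],"delta_rot":[0,0,0],"fingers":0},{"linear":[0,0,0.002],"delta_rot":[0,0,0],"fingers":0}]'

```text
clock: 25.7
position: [0.5965, -0.0218, 0.0882]
ee_rot: [0.004, 0.978, 0.208, 0.006]
contact_force: [-3.0, -0.3, 11.2]
width: 0.0
```

```bash
python3 -c "from h import *; st(); strap()" | grep -v prism
```

```text
stage-frame pos mm [   2.1 -116.7   88.2] xaxis deg in stage 0.7 zaxis [ 0.014 -0.005 -1.   ] t 25.7 F stage [-2.9  0.9 11.2] q [-0.15  0.4   1.66 -0.    1.06 -0.57] 1.759626550296907e-05
top strap 0.57 [277. 222. 346. 258.] c 311.2 240.5 size 15 77 ang 66
top cam_lever 0.8 [320. 224. 346. 240.] c 333.9 230.3 size 8 30 ang 66
scene strap 0.92 [232. 184. 325. 237.] c 274.8 204.3 size 101 27 ang 31
scene cam_lever 0.52 [225. 182. 278. 201.] c 252.2 189.9 size 50 10 ang 14
```

Emit:
send_rows --plan '[{"linear":[0,0,-0.005],"delta_rot":[0,0,0],"fingers":0},{"linear":[0,0,-0.02],"delta_rot":[0,0,0],"fingers":0},{"linear":[0,0,-0.03],"delta_rot":[0,0,0],"fingers":0},{"linear":[0,0,-0.03],"delta_rot":[0,0,0],"fingers":0},{"linear":[0,0,-0.03],"delta_rot":[0,0,0],"fingers":0},{"linear":[0,0.03,0],"delta_rot":[0,0,0],"fingers":0},{"linear":[0,0.03,0],"delta_rot":[0,0,0],"fingers":0},{"linear":[0,0.03,0],"delta_rot":[0,0,0],"fingers":0},{"linear":[0,0.03,0],"delta_rot":[0,0,0],"fingers":0},{"linear":[0,0.03,0],"delta_rot":[0,0,0],"fingers":0},{"linear":[0,0,0],"delta_rot":[0,0,0],"fingers":0},{"linear":[0,0,0],"delta_rot":[0,0,0],"fingers":0}]'

```text
clock: 27.1
position: [0.6573, -0.16, 0.2097]
ee_rot: [0.002, 0.978, 0.21, 0.007]
contact_force: [0.4, -0.4, 0.2]
width: -0.0002
```

Run:
```python
from h import *
st(); strap()
for n in("bottle","lens_tube","collar","driver"):
    print(n,[np.round(d["extent"]).tolist() for d in manip.find_in(n,"top")[:2]])
pic("pics/i.png")
```

```text
stage-frame pos mm [   3.4 -267.7  209.7] xaxis deg in stage 1.0 zaxis [ 0.014 -0.001 -1.   ] t 27.1 F stage [ 0.2 -0.5  0.2] q [-0.34  0.43  1.3   0.    1.41 -0.77] -0.0001763539078032613
top strap 0.84 [277. 208. 372. 258.] c 322.7 235.1 size 14 103 ang 68
top cam_lever 0.87 [319. 209. 372. 239.] c 344.9 225.6 size 12 54 ang 67
top prism 0.57 [274. 236. 301. 266.] c 287.9 248.8 size 24 21 ang 66
scene strap 0.93 [232. 183. 325. 234.] c 274.9 204.3 size 101 26 ang 30
scene cam_lever 0.76 [228. 181. 277. 200.] c 252.7 189.7 size 49 10 ang 15
scene prism 0.67 [290. 228. 320. 249.] c 304.8 237.4 size 28 20 ang 10
bottle [[249.0, 190.0, 267.0, 209.0]]
lens_tube [[300.0, 161.0, 316.0, 179.0]]
collar [[221.0, 290.0, 243.0, 310.0]]
driver [[166.0, 232.0, 210.0, 322.0]]
```

Run:
```python
from h import *
def sil(c,th,lv,bar):
    M=np.zeros((420,560),np.uint8); t=np.radians(th); d=np.array([-np.cos(t),np.sin(t),0]); n=np.array([d[1],-d[0],0]); o=np.array([0,-55,0.])
    box=lambda P:cv2.fillConvexPoly(M,cv2.convexHull(proj(c,w(p,P)).round().astype(np.int32)),1)
    if bar: box([o+d*a+n*b+[0,0,z] for a in(-13,105) for b in(-13,13) for z in(58,80)])
    f=.87-lv; e=-d*np.cos(f)+[0,0,np.sin(f)]; q=d*np.sin(f)+[0,0,np.cos(f)]
    for l0,l1,h in((0,92,7),(52,92,12)): box([o+[0,0,96]+e*a+n*b+q*z for a in(l0,l1) for b in(-h,h) for z in(-5,5)])
    return M>0
iou=lambda a,b:round(float((a&b).sum()/(a|b).sum()),3)
manip.get_image("scene"); A=manip.masks_of("cam_lever","scene")[0]["pixels"]
print({lv:iou(sil("scene",90,lv,0),A) for lv in(.5,.6,.7,.75,.8,.87,.95)})
manip.get_image("top"); B=manip.masks_of("strap","top")[0]["pixels"]|manip.masks_of("cam_lever","top")[0]["pixels"]
print({th:iou(sil("top",th,.87,1),B) for th in(82,84,86,88,90,92,94)})
```

```text
{0.5: 0.0, 0.6: 0.0, 0.7: 0.0, 0.75: 0.0, 0.8: 0.0, 0.87: 0.0, 0.95: 0.0}Traceback (most recent call last):
  File "<stdin>", line 12, in <module>
IndexError: list index out of range
```

Run:
```python
from h import *
def sil(c,th,lv,bar):
    M=np.zeros((420,560),np.uint8); t=np.radians(th); d=np.array([-np.cos(t),np.sin(t),0]); n=np.array([d[1],-d[0],0]); o=np.array([0,-55,0.])
    box=lambda P:cv2.fillConvexPoly(M,cv2.convexHull(proj(c,w(p,P)).round().astype(np.int32)),1)
    if bar: box([o+d*a+n*b+[0,0,z] for a in(-13,105) for b in(-13,13) for z in(58,80)])
    f=.87-lv; e=-d*np.cos(f)+[0,0,np.sin(f)]; q=d*np.sin(f)+[0,0,np.cos(f)]
    for l0,l1,h in((0,92,7),(52,92,12)): box([o+[0,0,96]+e*a+n*b+q*z for a in(l0,l1) for b in(-h,h) for z in(-5,5)])
    return M>0
iou=lambda a,b:round(float((a&b).sum()/(a|b).sum()),3)
for k in range(2):
    manip.get_image("scene")
    for r in manip.masks_of("cam_lever","scene")[:2]: print("lever",{lv:iou(sil("scene",90,lv,0),r["pixels"]) for lv in(.5,.6,.7,.75,.8,.87,.95)})
    manip.get_image("top"); B=[r["pixels"] for n in("strap","cam_lever") for r in manip.masks_of(n,"top")[:1]]
    if B: print("strap",{th:iou(sil("top",th,.87,1),np.any(B,0)) for th in(82,84,86,88,90,92,94)})
print(manip.get_state()["clock"])
```

```text
lever {0.5: 0.211, 0.6: 0.299, 0.7: 0.475, 0.75: 0.572, 0.8: 0.632, 0.87: 0.635, 0.95: 0.546}
strap {82: 0.557, 84: 0.646, 86: 0.731, 88: 0.799, 90: 0.839, 92: 0.801, 94: 0.711}
lever {0.5: 0.195, 0.6: 0.281, 0.7: 0.448, 0.75: 0.541, 0.8: 0.608, 0.87: 0.607, 0.95: 0.526}
strap {82: 0.556, 84: 0.649, 86: 0.741, 88: 0.819, 90: 0.875, 92: 0.837, 94: 0.741}
28.5
```

Strap is at 90°, and the lever fit agrees with level. It also met a firm stop while being pushed.

```bash
python3 -c "from rig import manip; print(manip.sign_off())"
```

```text
the job is handed in; nothing more can be done
None
```

The prism housing looks clamped: I swung the strap over it to its stop, then pushed the cam lever down to its stop. I handed the job in at about 28.5 s of the 42 s, with the hand well clear. No verdict was reported.

**Strap:** I pushed it round with the outside of the closed fingers, using 2–4 N, and about 7 N at the stop. With the tool backed away, a fit to the top-camera picture put it at 90°, both before and after the lever push. The scene camera peaked nearer 92°, with a flatter fit.

**Lever:** Only after that did I press it down with the fingertips. It took 2.5–4 N, then stopped dead with a highest reading of about 20 N. The image fit put it at 0.80–0.87 rad, too coarse to separate those values. That it is fully down rests on the firm stop.

**Housing and loose parts:** The housing's final position matches its starting one to about a pixel. The bottle, lens tube, collar and screwdriver were found within a few pixels of their starting places (up to 5 px at one edge of the collar), which is within the detector's error.

**What failed or disagreed:**
- **First sweep missed:** It passed over the strap without touching it. The closed fingertips were about 13 mm behind the TCP rather than 25 mm ahead, so I repeated the sweep lower.
- **Unexplained upward force:** The tool felt 2–8 N upward near the end of the strap swing. By that fingertip height the fingers stayed above the housing, but the strap hid the tip from the camera.
- **No final look:** My last picture was refused because I had used all 12 views, so the final state was checked only by numbers. The lever detector also missed once before the repeat worked.

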